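Lock the board rack's gate bolt

TASK

Two aluminium racks stand on the counter, each with a steel barrel bolt on its front ledge. On the rack that holds the four circuit boards, slide the bolt fully across into its keeper, then turn its handle down into the notch and let go. Leave the bolt of the empty rack alone.

Things in the scene. Friction and masses are not known exactly. Their poses are not given: they have to be found in the camera images.
- rack: The 170 mm wide aluminium rack holding four upright green boards (the other rack is empty); fixed, either side. Origin under its middle at counter level; y along the bolt, the way it slides shut; x away from the bolt towards the boards (z up). The bolt's axis is level, at x -60, z 85 mm, on a ledge with top at z 74, front edge x -88. Boards: x from -14 mm on, tops at z 102.
- knob (a point): Centre of the 18 mm steel ball ending the bolt handle of the rack with boards; pinch it here. The handle is an 8 mm bar, 55 mm from bolt axis to ball centre. Axes turn with the handle: y along the bolt, the way it slides shut; z from the bolt out to the ball. The handle is near upright at first and turns down to the rack's -x side; when level, the ball is at x -115, z 85 mm, nothing below but the counter.
- bolt (a joint): Slide of that bolt, m: 0 drawn back, 0.060 fully across (stop). About 2 N moves it; it stays where left. A steel fence beside it (rack x -82 to -88, top z 94 mm) keeps the handle from turning past about 1 rad, save at its notch: a 32 mm gap (rack y 11 to 43 mm) that the handle fits from a slide of 0.048 on.
- handle (a joint): Turn of that bolt's handle, rad: 0 upright (stop), 1.57 level, fully down in the notch (stop). Turns under about 1 N at the ball and stays where it is left.
- spare_knob (a point): Centre of the ball of the like bolt handle on the empty rack (same build, no boards); leave it alone.
Mind the look-alikes: they are no part of the job. Leave any pink look-alike of the rack alone.

How it is judged (in metres and radians):
On the way, in this order (a step that is already met when the one before it is completed fails the run):
1. the bolt is slid across to the notch, into its keeper (value of joint bolt above 0.045 m), for 0.1 s.
2. the handle is turned down into the notch (value of joint handle above 1.2 rad and value of joint bolt above 0.045 m), for 0.2 s.
At the end, for the whole second after the job is handed in: On the rack with the boards the bolt is slid at least 45 of its 60 mm and its handle is turned down at least 1.2 rad (69 degrees, level is 90), lying in the notch; the ball of the empty rack's bolt is within 15 mm of where it began (all of step 2 and not (distance of spare_knob from where it was at the start of the episode above 0.015 m)); the robot touches nothing.
It fails at once if the bolt of the empty rack is moved (its ball more than 15 mm) (distance of spare_knob from where it was at the start of the episode above 0.015 m).
It also fails if it takes over 38 s, if anything falls off the work surface, if the arm or the gripper's body presses on something with over 40 N, if the wrist force passes 120 N, or if a joint passes its speed limit or range.

ROBOT

A 6-joint arm with a two-finger parallel gripper is mounted at the origin on the work surface. World frame = base frame: x ahead of the robot, y to its left, z up, the work surface at z = 0. Lengths are in mm, angles in rad, forces in N, time in s.
With the tool pointing down it reaches from about 300 to 1000 mm from the base axis. Payload 5.1 kg.
Tool frame: the origin (TCP) lies on the mounting face of the last link; the fingertips stand 190 mm ahead of it and the grasp point (between the pads) lies 171 mm ahead of it (bot.grip_depth is the distance from the TCP to the grasp point, in mm); x points along the fingers, y is the direction in which the jaws open and shut, and the axes are right-handed (so a half turn about x gives the same grasp; the last joint's range is limited). The gripper opens to 95 mm and grips with 3 to 60 N. Pads are 20 mm wide; open, the fingers measure 119 mm over their backs; the gripper's body (75 mm by 180 mm) begins 59 mm behind the grasp point.
Start: joints at [1.25, 0.124, 1.65, -0, 1.367, -0.083], TCP at [153.14, 631.692, 404.756] pointing down, gripper open.
Joint ranges: [-2.61, 2.61], [-1.02, 2.33], [0.03, 2.71], [-1.35, 4.49], [0.32, 2.68], [-2.91, 2.91]. Speed limits (rad/s): [2.57, 2.57, 3.14, 3.14, 3.14, 3.14].

INTERFACE

Orientations are given as a 3x3 rotation matrix whose columns are the frame's x, y, z axes.
In Python, from cell import state, eyes, job, recognise, pinpoint, bot gives the robot as it stands.
- The arm moves only by the shell command python3 -m inch 'ROWS'. ROWS is JSON, a list of rows, each a list of 7 numbers: the shift along the tool's x, y, z normalised to -1 to 1, where 1 is 60 mm, then the turn, a rotation vector about the tool's x, y, z normalised to -1 to 1, where 1 is 0.08 rad, then the finger opening in mm, from 0 to 95.1. In form: [[dx, dy, dz, wx, wy, wz, fingers], ...]. A call has 1 to 20 rows; each row shifts and turns the commanded pose from where the row before left it, along the tool's axes as they then stand; what a row does not reach is not made up. A row lasts 1/8 s, in which the tool goes at most 62.5 mm and 10.7 degrees, less where a joint would pass 70% of its speed; a pose out of reach is approached as far as the arm can. A call with a number of a shift or a turn outside -1 to 1 is refused whole. A call with a gripper value outside its range is refused whole. The fingers move at their own pace and stop on an object; the grip force is fixed at half the most. Time passes only in rows, so rows that do not move let the fingers close. It gives the time, the measured TCP pose, the force and the opening at its end, in the units of the state.
- state(): the state, without advancing time (a new reading comes with each control period).
- eyes.grab_frame(name): name is "scene" or "top" or "wrist"; returns the picture (420x560x3 uint8, red, green, blue); there is no depth.
- eyes.camera_model(name): a dict with "fx", "fy", "cx", "cy" (pixels), "camera_from_world" (4x4, takes a point from world to camera coordinates); the wrist camera has in their place "mount" (4x4, takes a point from camera to tool coordinates, whose origin is the TCP and whose axes are the tool frame's). Camera axes: x right, y down, z forward; pixel columns grow to the right and rows downward; lengths in mm; the calibration is good to about 2 mm. A picture is of the moment at which its call begins: read the wrist's pose just before it. camera_model takes no time and is no camera call.
- job.hand_in(): hands the job in, once; it reports no verdict.
Trained networks look in the newest picture that a camera, given by its name, has taken for a name from the list of things; names that differ only in an ending like _2 or _b are one class to them, and where a whole thing is asked for, a point or a joint stands for the part that bears it (a point fixed in the world has none). Each returns a list of dicts, best first, with "confidence" (0 to 1); they miss things now and then, are a little off and sometimes report something else, mostly with a low value. They report only what shows in the picture. A call takes as long as a camera call. They do not tell look-alikes from the thing itself.
- recognise(camera, target): "centre" ([column, row] as shares, 0 to 1, of the picture: columns of its width, rows of its height, amid what is visible of it).
- pinpoint(camera, target): "centre" ([column, row] as shares, 0 to 1, of the picture: columns of its width, rows of its height: a listed point, or the origin of a listed thing).
The state is a dict: "clock": time; "qpos": joint angles; "dq": joint speeds; "effort": joint torques, N m; "position": TCP position; "orientation": TCP orientation; "wrist_force": force on the tool from outside, world axes, zero at the start; "ft_torque": the same for the moment, N m; "grip_width": opening from 0.0 (shut) to 1.0 (fully open).
Only numpy, scipy, OpenCV 4.12 (cv2) and the standard library are available. Lean on these libraries where they do the work, as an engineer would, in place of code of your own. Each camera call takes 0.05 s, during which the arm holds its last target.

## Working session

There is one attempt and no reset: what is moved stays moved. The work goes in short steps, Python scripts to look and compute and a shell command to move; the robot and the scene stay as the last step left them, time stands still between calls to the robot, and variables do not carry over. Pictures are saved under pics/ and viewed, and the job is handed in when it is done.

```bash
ls; mkdir -p pics; python3 - <<'E'
from cell import *
import cv2
s=state();print(s['clock'],s['position'],s['orientation'],s['grip_width'])
for n in ['scene','top']:
    im=eyes.grab_frame(n);cv2.imwrite(f'pics/{n}0.png',im[:,:,::-1])
    for t in ['rack','knob','spare_knob']:
        print(n,t,[(round(d['confidence'],2),round(d['centre'][0]*560),round(d['centre'][1]*420)) for d in pinpoint(n,t)])
E
```

```text
pics
0.0 [153.0825962  631.46621956 403.51655567] [[-6.21320368e-04  2.35582283e-01  9.71854208e-01]
 [-1.91167955e-03  9.71852340e-01 -2.35583053e-01]
 [-9.99997980e-01 -2.00424636e-03 -1.53473821e-04]] 0.9981875652901755
scene rack [(0.92, 269, 203), (0.88, 396, 261), (0.63, 122, 238), (0.57, 201, 280)]
scene knob [(0.55, 405, 204), (0.54, 198, 217), (0.43, 262, 150)]
scene spare_knob [(0.46, 353, 284)]
top rack [(0.78, 425, 154), (0.77, 329, 151), (0.7, 330, 275), (0.65, 175, 272)]
top knob [(0.62, 353, 162), (0.51, 456, 162), (0.5, 176, 294), (0.37, 359, 299)]
top spare_knob [(0.47, 185, 170)]
```

View pics/scene0.png

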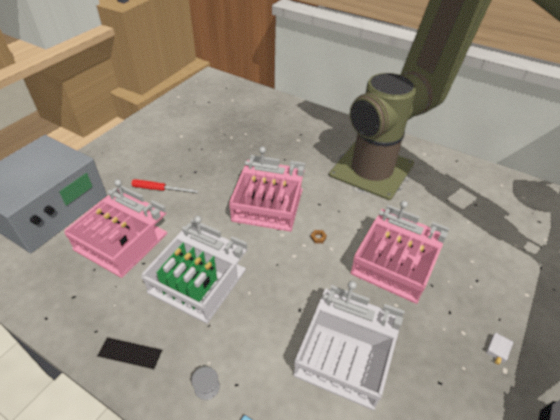

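View pics/top0.png

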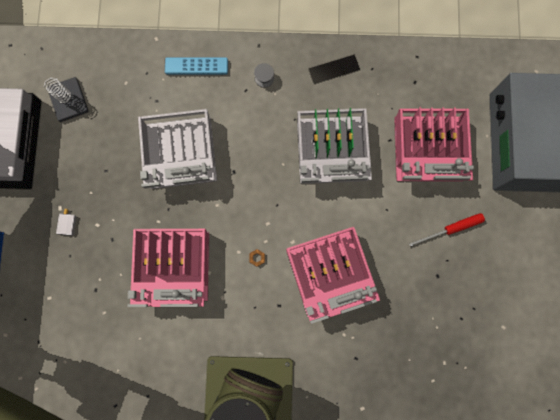

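Candidates in the top view: grey rack with green boards (333,145), which is the one to use; empty grey rack (177,148); pink look-alikes at (433,143), (333,273) and (170,267). I'll check the first in a close crop and measure it.

```bash
cat > h.py <<'E'
import numpy as np
from cell import *
def P(cam,p):
    m=eyes.camera_model(cam);q=(m['camera_from_world']@np.r_[p,1])[:3]
    return np.array([m['fx']*q[0]/q[2]+m['cx'],m['fy']*q[1]/q[2]+m['cy']])
def ray(cam,u,v):
    m=eyes.camera_model(cam);T=np.linalg.inv(m['camera_from_world'])
    d=T[:3,:3]@np.array([(u-m['cx'])/m['fx'],(v-m['cy'])/m['fy'],1]);return T[:3,3],d
def atz(cam,u,v,z):
    o,d=ray(cam,u,v);return o+d*(z-o[2])/d[2]
E
python3 - <<'E'
from h import *
import cv2
a=cv2.imread('pics/top0.png')[95:195,285:385];b=cv2.imread('pics/scene0.png')[205:325,135:255]
cv2.imwrite('pics/cropt.png',cv2.resize(a,None,fx=6,fy=6,interpolation=cv2.INTER_CUBIC))
cv2.imwrite('pics/crops.png',cv2.resize(b,None,fx=5,fy=5,interpolation=cv2.INTER_CUBIC))
print(ray('top',280,210),ray('scene',280,210)[0])
print(atz('top',329,151,0),atz('scene',201,280,0))
# knob triangulate
o1,d1=ray('top',353,162);o2,d2=ray('scene',198,217)
A=np.c_[d1,-d2];t=np.linalg.lstsq(A,o2-o1,rcond=None)[0];print(o1+d1*t[0],o2+d2*t[1])
E
```

```text
(array([ 238.46813494,  -82.11063431, 1360.87354842]), array([ 0.1637576 ,  0.01475922, -0.98649724])) [1038.28986012  277.64294686  858.27791155]
[ 621.90461113 -183.518082      0.        ] [ 617.42988323 -183.3770832     0.        ]
[ 556.35989565 -228.07841679  145.48730593] [ 553.34780546 -223.20381376  144.11403578]
```

View pics/cropt.png

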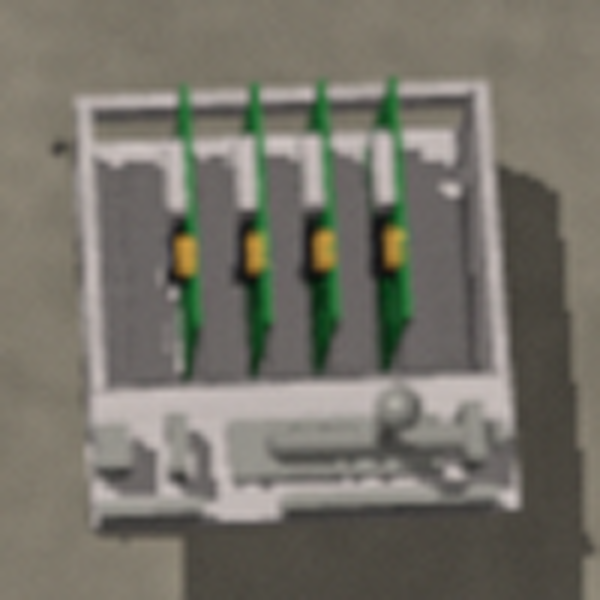

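View pics/crops.png

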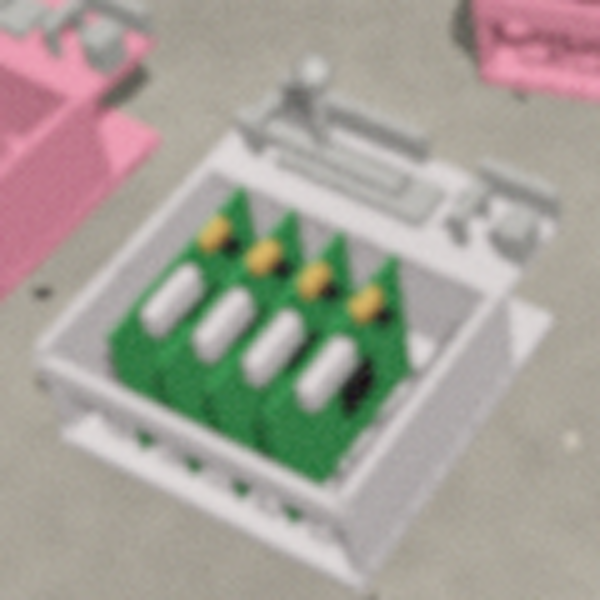

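```bash
python3 - <<'E'
from h import *
c=lambda u,v:(u/6+285,v/6+95)
for n,p,z in [('ledge back L',(103,386),74),('ledge back R',(495,375),74),('rod L',(275,446),89),('rod R',(455,434),89),('rim TL',(78,100),100),('rim TR',(488,84),100),('front L',(92,518),74),('front R',(518,505),74)]:
    print(n,atz('top',*c(*p),z).round(1))
o1,d1=ray('top',*c(399,407));o2,d2=ray('scene',198,219.4)
A=np.c_[d1,-d2];t=np.linalg.lstsq(A,o2-o1,rcond=None)[0];print(o1+d1*t[0],o2+d2*t[1])
print(atz('top',*c(399,407),140))
m=eyes.camera_model('wrist');print(m['mount'].round(2))
E
```

```text
ledge back L [ 578.3 -113.1   74. ]
ledge back R [ 587.3 -271.9   74. ]
rod L [ 551.6 -181.9   89. ]
rod R [ 558.5 -253.7   89. ]
rim TL [689.9 -99.8 100. ]
rim TR [ 701.3 -265.   100. ]
front L [ 523.5 -109.9   74. ]
front R [ 533.6 -281.2   74. ]
[ 556.24937785 -225.53166953  137.9763627 ] [ 554.73809485 -223.09540974  137.29791786]
[ 555.72351682 -225.29433792  140.        ]
[[ -0.    -0.25   0.97  20.22]
 [  1.     0.     0.     0.58]
 [ -0.     0.97   0.25 -69.71]
 [  0.     0.     0.     1.  ]]
```

The crops show the grey rack with four green boards. Its ball is at top (351.5,163) and scene (198,219), and the keeper is on the left. I'll yaw the tool to the rack and lift before crossing.

```bash
python3 -m inch '[[-0.6,0,0,-0.93,0,0,60],[-0.6,0,0,-0.93,0,0,60],[-0.6,0,0,-0.93,0,0,60],[0,0,0,-0.93,0,0,60]]'
python3 - <<'E'
from h import *
import cv2
s=state();print(s['position'].round(1),s['orientation'].round(3))
cv2.imwrite('pics/w1.png',eyes.grab_frame('wrist')[:,:,::-1])
R=np.array(s['orientation']);tgt=np.array([555.5,-225,0]);
print(R.T@(tgt-s['position']))
print(atz('top',0,270,0),atz('top',0,135,0))
E
```

```text
clock: 0.9
position: [153.1, 631.7, 517.9]
orientation: [[0.002, -0.062, 0.998], [0.008, 0.998, 0.062], [-1.0, 0.007, 0.003]]
wrist_force: [0.3, 0.4, -0.2]
grip_width: 0.655
[153.1 631.7 517.9] [[ 0.002 -0.062  0.998]
 [ 0.008  0.998  0.062]
 [-1.     0.007  0.003]]
[ 512.44475557 -883.92823012  346.77988299]
[294.78615114 627.49785431   0.        ] [641.22916169 668.03285632   0.        ]
```

View pics/w1.png

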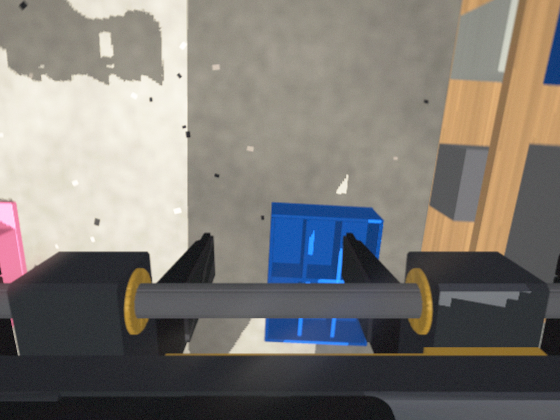

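The path is clear, with only a low blue tray below. Crossing over now.

```bash
python3 -m inch '[[0,-0.86,0.34,0,0,0,60],[0,-0.86,0.34,0,0,0,60],[0,-0.86,0.34,0,0,0,60],[0,-0.86,0.34,0,0,0,60],[0,-0.86,0.34,0,0,0,60],[0,-0.86,0.34,0,0,0,60],[0,-0.86,0.34,0,0,0,60],[0,-0.86,0.34,0,0,0,60],[0,-0.86,0.34,0,0,0,60],[0,-0.86,0.34,0,0,0,60],[0,-0.86,0.34,0,0,0,60],[0,-0.86,0.34,0,0,0,60],[0,-0.86,0.34,0,0,0,60],[0,-0.86,0.34,0,0,0,60],[0.3,-0.86,0.34,0,0,0,60],[0.5,-0.86,0.34,0,0,0,60],[0.6,-0.86,0.34,0,0,0,60],[0.6,0,0,0,0,0,60],[0,0,0,0,0,0,60]]'
cat > w.py <<'E'
from h import *
import cv2,sys
def wmodel():
    s=state();R=np.array(s['orientation']);p=np.array(s['position']);m=eyes.camera_model('wrist')
    T=np.eye(4);T[:3,:3]=R;T[:3,3]=p
    return s,R,p,m,T@m['mount']
def wray(W,m,u,v):
    return W[:3,3],W[:3,:3]@np.array([(u-m['cx'])/m['fx'],(v-m['cy'])/m['fy'],1])
def wz(W,m,u,v,z):
    o,d=wray(W,m,u,v);return o+d*(z-o[2])/d[2]
def wproj(W,m,p):
    q=(np.linalg.inv(W)@np.r_[p,1])[:3];return np.array([m['fx']*q[0]/q[2]+m['cx'],m['fy']*q[1]/q[2]+m['cy']])
E
python3 - <<'E'
from w import *
s,R,p,m,W=wmodel();print(p.round(1),R.round(3))
cv2.imwrite('pics/w2.png',eyes.grab_frame('wrist')[:,:,::-1])
for d in pinpoint('wrist','knob'): 
    c=np.array(d['centre'])*[560,420];print(d['confidence'],c,wz(W,m,*c,140))
np.savez('w2.npz',W=W)
print('pred',wproj(W,m,[555.5,-224.5,139]))
E
```

```text
clock: 3.32
position: [549.4, -220.1, 390.3]
orientation: [[-0.008, -0.058, 0.998], [0.004, 0.998, 0.058], [-1.0, 0.005, -0.008]]
wrist_force: [0.6, -0.2, -0.5]
grip_width: 0.63
[ 549.4 -220.1  390.3] [[-0.008 -0.058  0.998]
 [ 0.004  0.998  0.058]
 [-1.     0.005 -0.008]]
0.95 [269.696 232.89 ] [ 556.53908468 -223.18248235  140.        ]
pred [267.79346278 230.78785019]
```

View pics/w2.png

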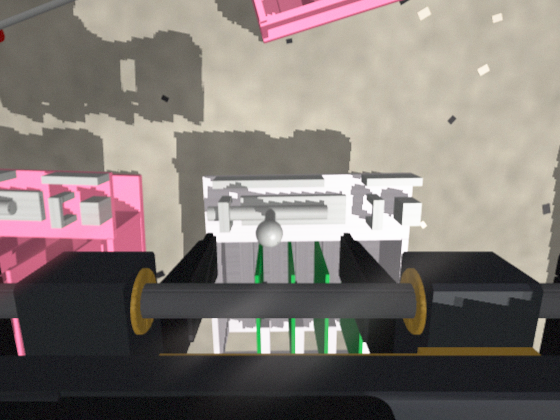

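The ball is at wrist (270,233), and all three cameras put it at about (556,-223.5,140). Descending and pinching it.

```bash
python3 -m inch '[[0.4,-0.03,0.06,0,0,0,60],[0.45,-0.03,0.06,0,0,0,60],[0.45,0,0,0,0,0,60],[0,0,0,0,0,0,60],[0,0,0,0,0,0,10],[0,0,0,0,0,0,10],[0,0,0,0,0,0,10],[0,0,0,0,0,0,10]]'
python3 - <<'E'
from w import *
s,R,p,m,W=wmodel();print(p.round(1),p+171*R[:,0],s['wrist_force'],s['grip_width']*95.1)
cv2.imwrite('pics/w3.png',eyes.grab_frame('wrist')[:,:,::-1])
cv2.imwrite('pics/s3.png',eyes.grab_frame('scene')[100:300,100:350,::-1].repeat(3,0).repeat(3,1))
E
```

```text
clock: 4.42
position: [557.7, -223.2, 317.6]
orientation: [[0.001, -0.06, 0.998], [-0.0, 0.998, 0.06], [-1.0, -0.0, 0.001]]
wrist_force: [-0.7, -0.5, -0.6]
grip_width: 0.268
[ 557.7 -223.2  317.6] [ 557.84100212 -223.27734263  146.56733065] [-0.71491199 -0.51839462 -0.60307284] 25.50346397201792
```

View pics/w3.png

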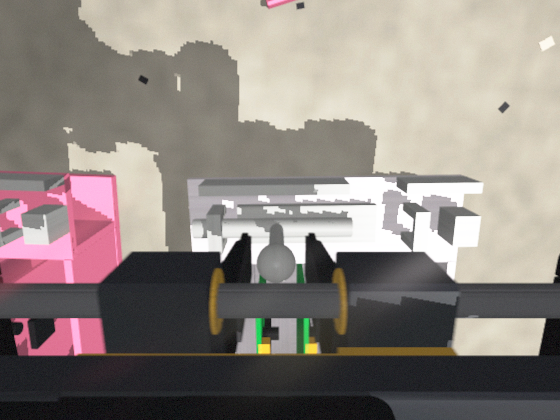

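View pics/s3.png

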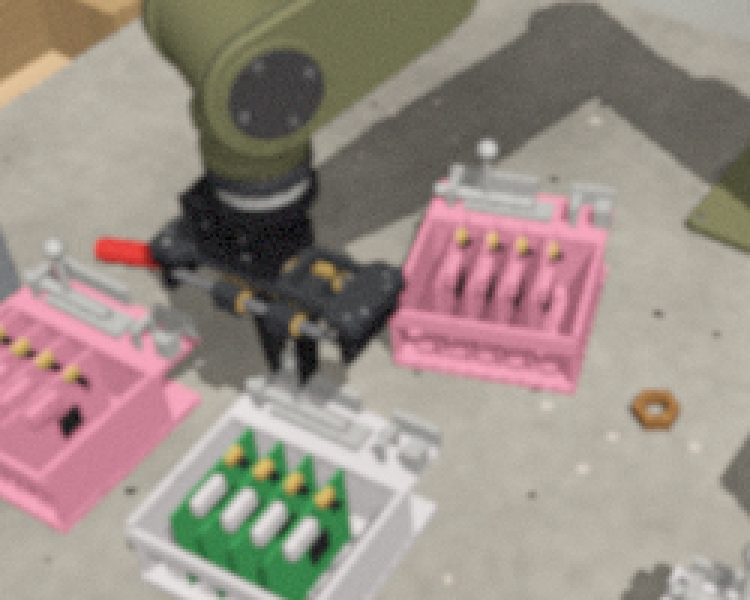

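The ball sits between the fingers at wrist (276,262). The grasp point is about 6 mm high and the fingers are still closing, so I'll lower and finish the grip.

```bash
python3 -m inch '[[0.11,0,-0.03,0,0,0,24],[0,0,0,0,0,0,24],[0,0,0,0,0,0,5],[0,0,0,0,0,0,5],[0,0,0,0,0,0,5]]'
python3 - <<'E'
from w import *
s,R,p,m,W=wmodel();print(p+171*R[:,0],s['wrist_force'],s['grip_width']*95.1)
cv2.imwrite('pics/w4.png',eyes.grab_frame('wrist')[:,:,::-1])
E
```

```text
clock: 5.15
position: [555.8, -223.3, 310.1]
orientation: [[-0.001, -0.06, 0.998], [0.0, 0.998, 0.06], [-1.0, 0.0, -0.001]]
wrist_force: [-0.1, -0.1, -2.0]
grip_width: 0.172
[ 555.66843099 -223.27036325  139.1058474 ] [-0.11828622 -0.07855004 -1.96067282] 16.343776738140477
```

View pics/w4.png

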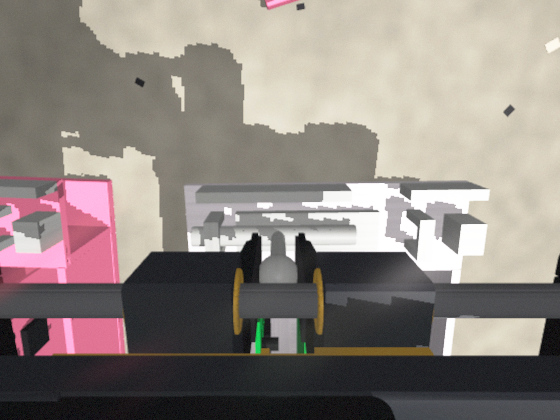

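Gripped at about 17 mm, with the ball between the pads. Sliding along +y.

```bash
python3 -m inch '[[0,0.1,0,0,0,0,5],[0,0.15,0,0,0,0,5],[0,0.15,0,0,0,0,5],[0,0.15,0,0,0,0,5],[0,0.15,0,0,0,0,5],[0,0.12,0,0,0,0,5],[0,0.08,0,0,0,0,5],[0,0.05,0,0,0,0,5],[0,0,0,0,0,0,5]]'
python3 - <<'E'
from w import *
s,R,p,m,W=wmodel();print(p+171*R[:,0],s['wrist_force'],s['grip_width']*95.1)
cv2.imwrite('pics/w5.png',eyes.grab_frame('wrist')[:,:,::-1])
E
```

```text
clock: 6.32
position: [552.3, -166.5, 310.2]
orientation: [[-0.0, -0.06, 0.998], [-0.001, 0.998, 0.06], [-1.0, -0.001, -0.0]]
wrist_force: [-1.4, -4.1, -5.9]
grip_width: 0.173
[ 552.29304577 -166.6944658   139.15703018] [-1.35872513 -4.06266796 -5.88208444] 16.420117876864325
```

View pics/w5.png

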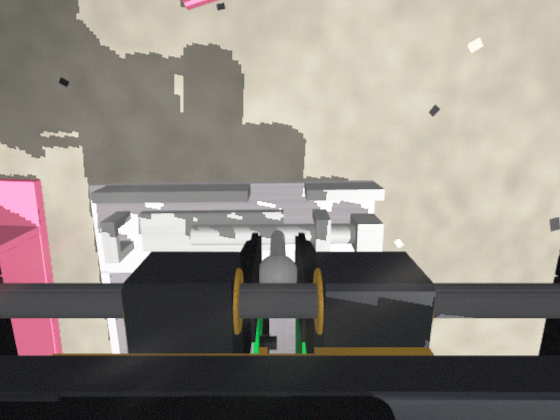

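The bolt has slid about 57 mm and the handle lines up with the notch (wrist columns 250–303). Now I'll turn it down along the 55 mm arc, in two halves.

```bash
python3 -m inch '[[0.011,0,-0.143,0,0,0,5],[0.033,0,-0.14,0,0,0,5],[0.055,0,-0.133,0,0,0,5],[0.075,0,-0.122,0,0,0,5],[0.093,0,-0.11,0,0,0,5],[0,0,0,0,0,0,5]]'
python3 - <<'E'
from w import *
s,R,p,m,W=wmodel();print(p+171*R[:,0],s['wrist_force'],s['grip_width']*95.1)
cv2.imwrite('pics/w6.png',eyes.grab_frame('wrist')[:,:,::-1])
E
```

```text
clock: 7.12
position: [513.2, -169.2, 295.6]
orientation: [[-0.0, -0.06, 0.998], [-0.002, 0.998, 0.06], [-1.0, -0.002, -0.0]]
wrist_force: [-2.9, -4.8, 5.3]
grip_width: 0.173
[ 513.19774112 -169.43299532  124.55138296] [-2.91844783 -4.77278706  5.28602131] 16.445979224297503
```

View pics/w6.png

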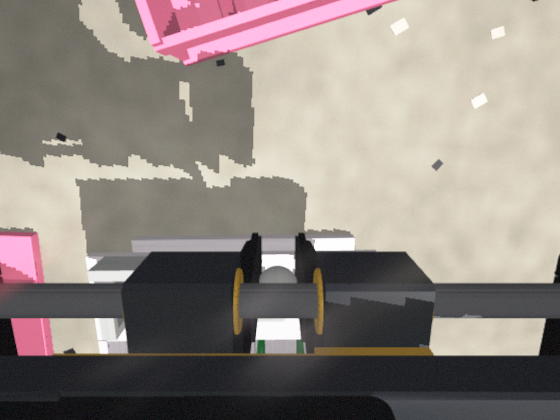

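The ball is still between the pads at (278,275) and the force is low, so I'll do the second half.

```bash
python3 -m inch '[[0.11,0,-0.093,0,0,0,5],[0.122,0,-0.075,0,0,0,5],[0.133,0,-0.055,0,0,0,5],[0.14,0,-0.033,0,0,0,5],[0.143,0,-0.012,0,0,0,5],[0,0,0,0,0,0,5],[0,0,0,0,0,0,5]]'
python3 - <<'E'
from w import *
s,R,p,m,W=wmodel();print(p+171*R[:,0],s['wrist_force'],s['grip_width']*95.1)
cv2.imwrite('pics/w7.png',eyes.grab_frame('wrist')[:,:,::-1])
E
```

```text
clock: 8.05
position: [497.2, -170.2, 255.3]
orientation: [[-0.002, -0.06, 0.998], [-0.001, 0.998, 0.06], [-1.0, -0.001, -0.002]]
wrist_force: [-1.2, -6.6, -0.2]
grip_width: 0.17
[ 496.9597742  -170.43175701   84.25067951] [-1.16624255 -6.61184168 -0.18033376] 16.209496928038273
```

View pics/w7.png

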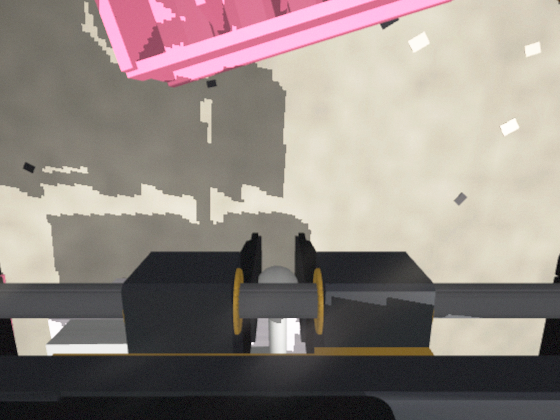

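The handle is level, with the ball gripped at (279,275) and the grasp point at z 84. Releasing and rising.

```bash
python3 -m inch '[[0,0,0,0,0,0,45],[0,0,0,0,0,0,45],[0,0,0,0,0,0,45],[0,0,0,0,0,0,45],[-0.1,0,0,0,0,0,45],[-0.3,0,0,0,0,0,45],[-0.6,0,0,0,0,0,45],[-0.7,0,0,0,0,0,45],[-0.7,0,-0.3,0,0,0,45],[0,0,0,0,0,0,45]]'
python3 - <<'E'
from w import *
s,R,p,m,W=wmodel();print(p+171*R[:,0],s['wrist_force'],s['grip_width']*95.1)
im=eyes.grab_frame('wrist');cv2.imwrite('pics/w8.png',im[:,:,::-1])
for d in pinpoint('wrist','knob'):
    c=np.array(d['centre'])*[560,420];print(round(d['confidence'],2),c,wz(W,m,*c,85))
b=eyes.grab_frame('scene')[205:325,135:255,::-1];cv2.imwrite('pics/s8.png',cv2.resize(b,None,fx=5,fy=5,interpolation=cv2.INTER_CUBIC))
print('exp level', wproj(W,m,[497,-170,85]))
E
```

```text
clock: 9.35
position: [479.8, -171.1, 405.9]
orientation: [[0.009, -0.059, 0.998], [-0.005, 0.998, 0.059], [-1.0, -0.005, 0.009]]
wrist_force: [1.0, -0.3, -0.6]
grip_width: 0.47
[ 481.42368852 -171.83464706  234.89148346] [ 0.95158473 -0.3177518  -0.55031725] 44.71912213358699
0.62 [277.984 218.106] [ 502.67387872 -170.52070827   85.        ]
exp level [279.00504202 211.69732619]
```

View pics/w8.png

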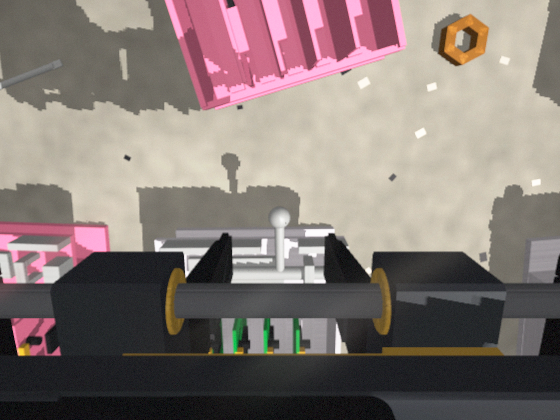

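View pics/s8.png

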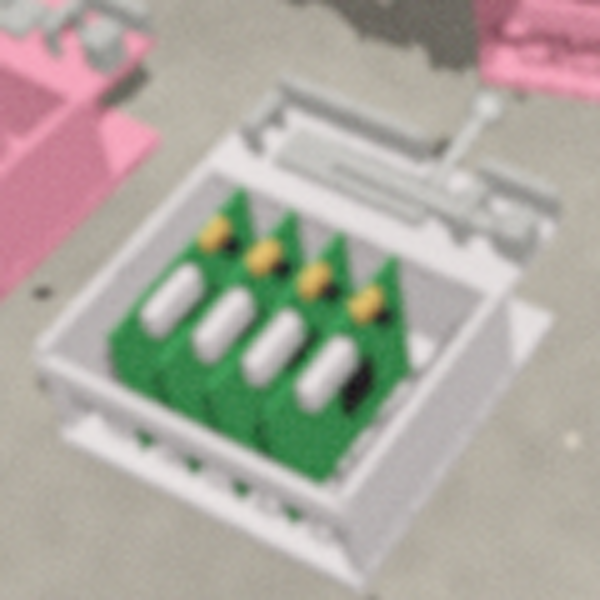

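The handle lies in the notch with its ball at wrist (279,217), and the gripper is clear. I'll check the ball's height by triangulation and compare the empty rack before handing in.

```bash
python3 - <<'E'
from w import *
s,R,p,m,W=wmodel()
o1,d1=wray(W,m,279,217);o2,d2=ray('scene',232.6,226.2)
t=np.linalg.lstsq(np.c_[d1,-d2],o2-o1,rcond=None)[0];print(o1+d1*t[0],o2+d2*t[1])
a=cv2.imread('pics/scene0.png')[270:410,285:415];b=eyes.grab_frame('scene')[270:410,285:415,::-1]
print('empty rack diff',np.abs(a.astype(float)-b).mean())
cv2.imwrite('pics/e.png',cv2.resize(np.hstack([a,b]),None,fx=3,fy=3))
print(state()['wrist_force'],state()['clock'])
E
```

```text
[ 494.57715813 -167.99042775   90.66317238] [ 495.77361793 -169.9693017    90.9716142 ]
empty rack diff 9.224230769230768
[ 0.35940359 -0.91535617 -0.36219782] 9.55
```

View pics/e.png

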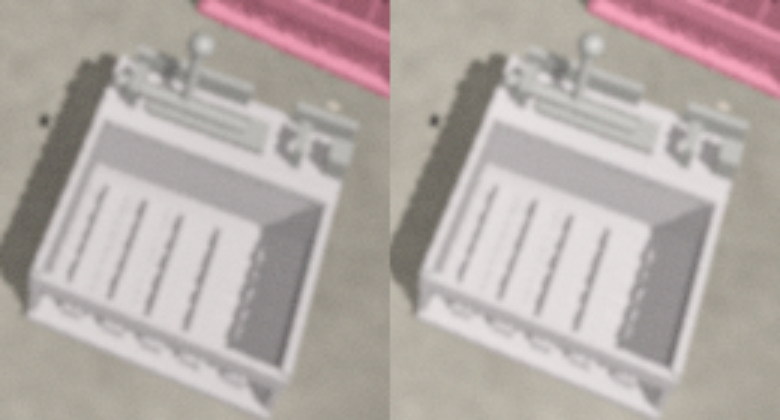

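The empty rack is unchanged (ball at (203,43) in the left crop and the same place in the right one). The triangulated ball height of about 91 mm gives roughly 1.46 rad. Handing in.

```bash
python3 -c "
from cell import job
print(job.hand_in())"
```

```text
the job is handed in; nothing more can be done
None
```

I slid the bolt on the rack with the four green boards across into its keeper, turned its handle down into the notch and let go. The job was handed in at about 9.6 s of robot time; no verdict was reported.

**What I did:** I pinched the ball, slid the bolt about 57 mm, and swung the handle down along its 55 mm arc. Then I opened the fingers and rose about 150 mm clear.

**Last checks:**
- **Handle:** it lies in the notch in both the wrist and scene pictures. Triangulation put the ball at z about 91 mm, or roughly 1.46 rad. The gripper had held it at z 84 mm when it let go, so the two differ by about 6 mm. I take that as calibration error, and both are well past 1.2 rad.
- **Bolt:** the slide is 57 mm by the gripper's own travel; I did not measure it separately at the end. The wrist picture before turning showed the handle lined up with the notch.
- **Contact:** wrist force was about 1 N or less at the end. The highest I read was about 7 N.
- **Empty rack:** its ball looks unmoved in the before and after pictures. The mean pixel difference of 9 seems to come from shadow and noise.
- **Grip opening:** it read 16.3 mm on the 18 mm ball, a small mismatch that did not affect the job.

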